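# Start the fluorescence rig: burner first, camera last

### The job

Start the fluorescence rig in the order that keeps the ignition pulse away from the camera: with the fingertips press the green rocker of the burner supply to on, then hold its red ignition button down for at least a second and let it come back up, and only after that press the blue rocker of the small camera power box to on. Only press: do not lift, carry or shove the camera box or anything else on the bench, and leave the stage warmer's orange rocker on as it is.

Things in the scene. Friction and masses are not known exactly. Their poses are not given: they have to be found in the camera images.
- burner_supply: White desktop power supply, fixed, 260 mm deep (x), 180 wide (y). Origin: centre of underside; front faces its -x. Grey panel slopes up from the front edge (62 mm high) at 0.26 rad over the front 130 mm, normal (-0.257, 0, 0.966) in this frame; flat top behind, 97 mm high. Green rocker at the panel's +y side, red button in a flat steel ring at its -y side, 90 mm apart.
- burner_power (a joint): Green: 24 x 36 mm V-faced rocker, long along the box's x; rad: -0.2 off, +0.2 on. Starts off. Pivot along y, 5 mm above the panel. For on, press the half away from the front (+x, white bar), which stands up at the start; about 3 N at its end moves it, and it stays where it is left. Fully on, that half lies parallel to the panel, 5 mm above it, and the other half stands up.
- burner_power_on_end (a point): Point on the face of the green rocker's on half, 12 mm from the pivot; moves with the rocker and sinks about 5 mm along the panel's normal as it goes on.
- ignition (a joint): Red spring push button, 26 mm diameter, in m: 0 up, 0.005 fully down, moving along the panel's normal. 1 N starts it, 3.5 N takes it fully down; pressed means beyond 0.003. Springs back when let go. Its top is 10.5 mm above the panel when up.
- ignition_top (a point): Centre of the red button's top face, moves with it; z axis along the panel's normal, outward.
- camera_box: Loose grey metal box with black ends, about 0.75 kg on rubber feet, 130 mm long (its x), 66 mm wide (its y), top face 40 mm above the bench. Origin: centre of the underside. The blue rocker is on top, pivot at x = +15 mm, y = 0, z = 45 mm.
- camera_power (a joint): Blue rocker on top of the camera box: 24 x 36 mm V-faced rocker, long along the box's x; rad: -0.2 off, +0.2 on. Starts off. Works as the green one but on a level face: press down the half towards the box's +x (with a white bar), which stands up at the start.
- camera_power_on_end (a point): Point on the face of the blue rocker's on half, 12 mm from the pivot; moves with the rocker (sinks about 5 mm as it goes on).
- stage_warmer: White controller of the heated microscope stage, fixed, 200 mm deep (x), 150 mm wide (y), sloping dark front panel like the burner supply's (56 mm high at the front, 15 degrees over 110 mm), flat top 85 mm high behind. Origin: centre of the underside. Already running.
- warmer_power (a joint): Orange rocker of the stage warmer, at the +y side of its panel: 24 x 36 mm V-faced rocker, long along the box's x; rad: -0.2 off, +0.2 on. Starts on and must stay on.
- oil_bottle: Amber dropper bottle, 28 mm diameter, 62 mm high, standing loose on the bench. Origin: centre of the underside.
- culture_dish: Clear culture dish, 58 mm diameter, 16 mm high, lying loose on the stage warmer's flat top. Origin: centre of the underside.
- objective_case: Black cylindrical objective case, 42 mm diameter, 54 mm high, standing loose on the burner supply's flat top. Origin: centre of the underside.
- mouse: Dark computer mouse, 105 x 58 x 35 mm, loose. Origin: centre of the underside.
- tube_rack: Blue tube rack, 70 x 160 x 45 mm, with capped tubes up to 80 mm, loose. Origin: centre of the underside.
- marker: White and blue marker pen, 135 mm long along its x, 13 mm thick, lying loose. Origin: underside, near the middle of its length.
- slide_box: Green slide box, 87 x 102 x 35 mm, loose. Origin: centre of the underside.

How it is judged (in metres and radians):
On the way, in this order (a step that is already met when the one before it is completed fails the run):
1. the burner supply's green rocker is on, camera still off (value of joint burner_power above 0.12 rad and value of joint camera_power below 0 rad), for 0.1 s.
2. the red ignition button is held down for a second, burner on and camera still off (all of step 1 and value of joint ignition above 0.003 m), for 0.9 s.
3. the ignition button is up again, camera still off (value of joint ignition below 0.0015 m and value of joint camera_power below 0 rad), for 0.05 s.
4. the camera's blue rocker is on (value of joint each of camera_power, burner_power above 0.12 rad), for 0.1 s.
At the end, for the whole second after the job is handed in: Green and blue rockers fully on (joints above 0.12 rad), ignition button up (below 1.5 mm), orange rocker still on, camera box at rest, flat and within 25 mm of where it stood, every other loose thing within 30 mm of where it was (all of step 4 and value of joint ignition below 0.0015 m and value of joint warmer_power above 0.12 rad and distance of camera_box from where it was at the start of the episode below 0.025 m and angle between camera_box's own z axis and vertical below 0.1 rad and linear speed of camera_box below 0.02 m/s and distance of each of oil_bottle, culture_dish, objective_case, mouse, tube_rack, marker, slide_box from where it was at the start of the episode below 0.03 m); the robot touches nothing.
It fails at once if ignition pressed while the burner supply is off (value of joint ignition above 0.003 m and value of joint burner_power below 0 rad).
It fails at once if the arm or the gripper's body, not the fingers, presses on the supply, the warmer or the camera box (contact force between the arm and burner_supply above 3 N or contact force between the arm and stage_warmer above 3 N or contact force between the arm and camera_box above 3 N).
It fails at once if the stage warmer is switched off (value of joint warmer_power below 0 rad).
It fails at once if the camera box is lifted, tipped or shoved more than 25 mm (distance of camera_box from where it was at the start of the episode above 0.025 m or height (world z) of camera_box above 0.012 m or angle between camera_box's own z axis and vertical above 0.15 rad).
It fails at once if a bystander is knocked or carried more than 30 mm (distance of any of oil_bottle, culture_dish, objective_case, mouse, tube_rack, marker, slide_box from where it was at the start of the episode above 0.03 m).
It also fails if it takes over 54 s, if anything falls off the work surface, if the arm or the gripper's body presses on something with over 40 N, if the wrist force passes 120 N, or if a joint passes its speed limit or range.

### The arm

A 6-joint arm with a two-finger parallel gripper is mounted at the origin on the work surface. World frame = base frame: x ahead of the robot, y to its left, z up, the work surface at z = 0. Lengths are in mm, angles in rad, forces in N, time in s.
With the tool pointing down it reaches from about 275 to 750 mm from the base axis. Payload 10.2 kg.
Tool frame: the origin (TCP) lies at the very end of the fingers, on their centre line; the grasp point (between the pads) lies 19 mm behind it; z points along the fingers, y is the direction in which the jaws open and shut (so a half turn about z gives the same grasp; the last joint's range is limited). The gripper opens to 85 mm and grips with 20 to 120 N. Pads are 22 mm wide; open, the fingers measure 114 mm over their backs; the gripper's body (76 mm by 85 mm) begins 54 mm behind the grasp point. The pads swing forward as they close: fully open they stand 13 mm farther back than shut.
Start: joints at [-1.451, 0.313, 1.498, -0, 1.331, -0.223], TCP at [176.453, -494.464, 192.594] pointing down, gripper open.
Joint ranges: [-2.94, 2.94], [-0.97, 2.17], [0.19, 2.56], [-1.23, 4.37], [0.02, 3.11], [-2.88, 2.88]. Speed limits (rad/s): [2.39, 2.39, 3.01, 3.14, 3.14, 3.14].

### API

Orientations are given as a unit quaternion [w, x, y, z].
In Python, from rig import readout, cams, finish_job gives the robot as it stands. The module is installed in compiled form; this text tells all that it offers.
- The arm moves only by the tool carry_out, never from a script. Its argument "steps" is one flat list of numbers, 7 for each row, row after row: the shift along the tool's x, y, z in cm, then the turn, a rotation vector about the tool's x, y, z in units of 5 degrees (1.0 is 5 degrees), then the opening, from -1 (shut) to 1 (fully open), so that 0 is half open. In form: [x, y, z, ax, ay, az, hand, x, y, z, ax, ay, az, hand, ...]. A call has 1 to 20 rows; each row shifts and turns the commanded pose from where the row before left it, along the tool's axes as they then stand; what a row does not reach is not made up. A row lasts 1/12 s, in which the tool goes at most 41.7 mm and 7.16 degrees, less where a joint would pass 70% of its speed; a pose out of reach is approached as far as the arm can. A call with a gripper value outside its range is refused whole. The fingers move at their own pace and stop on an object; "grip_force" is the grip in N (left out, the last holds). Time passes only in rows, so rows that do not move let the fingers close. It gives the time, the measured TCP pose, the force and the opening at its end, in the units of the state.
- readout.sense(): the state, without advancing time (a new reading comes with each control period).
- cams.capture(name): name is "scene" or "top"; returns the picture (480x640x3 uint8, red, green, blue); there is no depth.
- cams.calibration(name): a dict with "fx", "fy", "cx", "cy" (pixels), "k1" (the pictures are not rectified: a ray, as slopes to the right and down, at radius r is drawn at 1 + k1 r^2 times it, then the intrinsics apply), "R" (3x3) and "t" (3): a world point X has camera coordinates R X + t. Camera axes: x right, y down, z forward; pixel columns grow to the right and rows downward; lengths in mm; the calibration is good to about 2 mm. A picture is of the moment at which its call begins. calibration takes no time and is no camera call.
- finish_job(): hands the job in, once; it reports no verdict.
The state is a dict: "time_s": time; "joints": joint angles; "dq": joint speeds; "tau": joint torques, N m; "eef_pos": TCP position; "ee_rot": TCP orientation; "force": force on the tool from outside, world axes, zero at the start; "wrist_torque": the same for the moment, N m; "grip_width": opening from 0.0 (shut) to 1.0 (fully open).
Only numpy, scipy, OpenCV 4.12 (cv2) and the standard library are available. Lean on these libraries where they do the work, as an engineer would, in place of code of your own. Each camera call takes 0.05 s, during which the arm holds its last target.

## Working session

There is one attempt and no reset: what is moved stays moved. The work goes in short steps, Python scripts to look and compute and a tool call to move; the robot and the scene stay as the last step left them, time stands still between calls to the robot, and variables do not carry over. Pictures are saved under pics/ and viewed, and the job is handed in when it is done.

Besides the shell and the picture viewer there is one more tool, called as name(argument=value, ...), one argument or row to a line, values as JSON. carry_out: Moves the arm, as the interface text tells. Its arguments: {"type":"object","properties":{"steps":{"type":"array","items":{"type":"number"}},"grip_force":{"type":"number"}},"required":["steps"]}

```bash
mkdir -p pics; ls; python3 - <<'E'
from rig import readout, cams
import cv2
print(readout.sense())
for n in("scene","top"):
    cv2.imwrite(f"pics/{n}0.png",cams.capture(n)[:,:,::-1]); print(cams.calibration(n))
E
```

```text
pics
{'time_s': 0.0, 'joints': array([-1.45139637e+00,  3.13490488e-01,  1.49842360e+00,  9.87485776e-06,
        1.33100050e+00, -2.23419348e-01]), 'dq': array([ 7.74892161e-04,  2.04582610e-03, -1.12076241e-03, -1.03403585e-03,
        5.38318417e-05,  7.85340174e-04]), 'tau': array([-6.53936877e-04, -4.12263465e+01, -2.59744692e+01, -1.91363843e-04,
        4.19836171e-03,  1.53812050e-05]), 'eef_pos': array([ 176.42047148, -494.15160717,  192.01946876]), 'ee_rot': array([-6.59820873e-04,  9.85345285e-01,  1.70570316e-01,  3.91499278e-05]), 'force': array([-0.93975563,  0.57279267, -0.96796891]), 'wrist_torque': array([-0.01864736,  0.01647806,  0.05219576]), 'grip_width': 1.0028779442087041}
{'fx': 539.9730611740071, 'fy': 539.9730611740071, 'cx': 328.7800901735454, 'cy': 237.02535037071303, 'k1': -0.02363787837123264, 'R': array([[-0.48228955,  0.87593997, -0.01122351],
       [ 0.58616012,  0.31316349, -0.74722483],
       [-0.65100929, -0.3669575 , -0.66447656]]), 't': array([ 231.27445683, -239.38012142, 1959.23085065])}
{'fx': 520.4381775271987, 'fy': 520.4381775271987, 'cx': 320.81493317491515, 'cy': 242.6351621424148, 'k1': -0.10648614457565873, 'R': array([[-0.00980816, -0.99985677, -0.01379248],
       [-0.98930201,  0.01171049, -0.14541116],
       [ 0.14555185,  0.01221871, -0.98927517]]), 't': array([  19.41130858,  479.84283987, 1538.06188003])}
```

View pics/scene0.png

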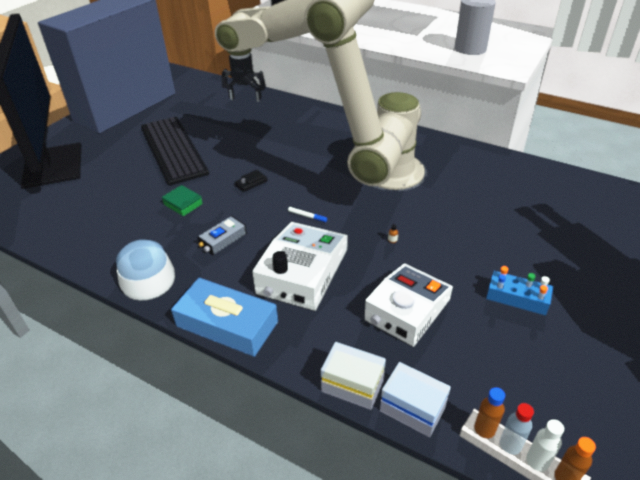

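View pics/top0.png

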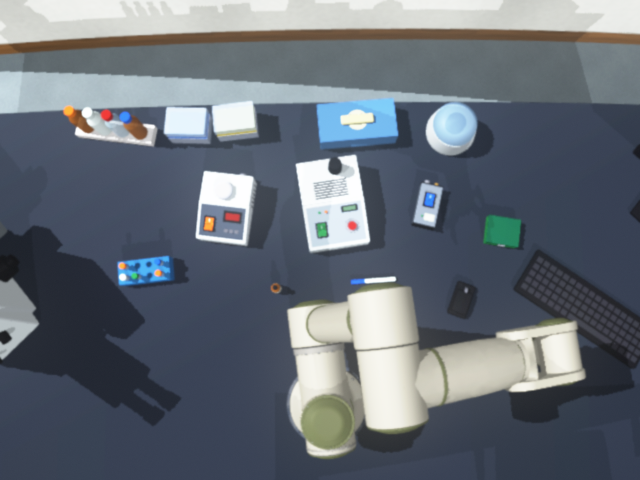

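The top view shows the green rocker near (322,230), the red button near (352,226) and the blue rocker near (430,199). I'll enlarge these areas.

```bash
python3 - <<'E'
import cv2,numpy as np
t=cv2.imread("pics/top0.png");s=cv2.imread("pics/scene0.png")
a=cv2.resize(t[150:260,290:450],(800,550),interpolation=cv2.INTER_CUBIC)
b=cv2.resize(s[205:315,190:350],(800,550),interpolation=cv2.INTER_CUBIC)
cv2.imwrite("pics/topz.png",a);cv2.imwrite("pics/scenez.png",b)
E
```

```text
(no output)
```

View pics/topz.png

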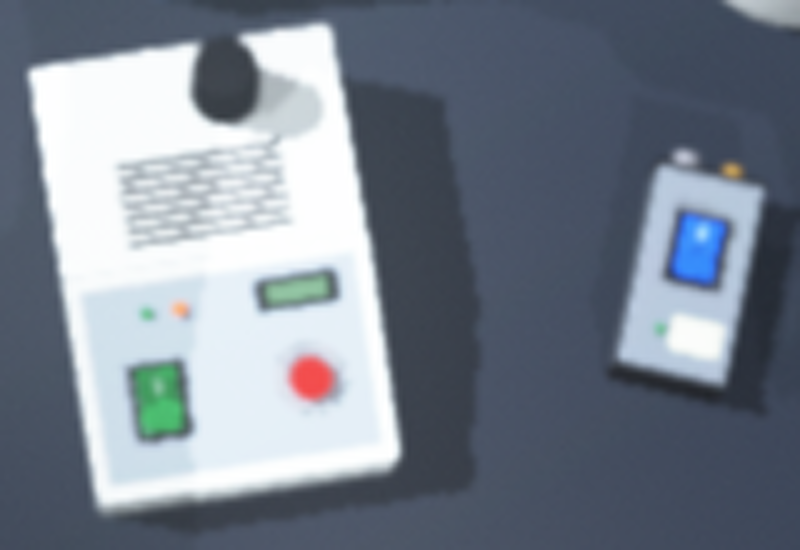

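View pics/scenez.png

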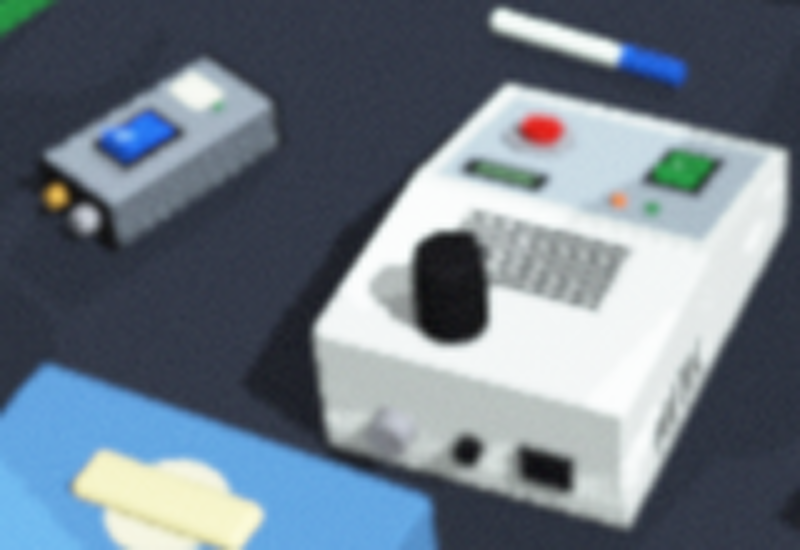

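```bash
cat > h.py <<'E'
import numpy as np,cv2
from rig import cams
from scipy.optimize import least_squares
def proj(n,X):
    c=cams.calibration(n);K=np.array([[c['fx'],0,c['cx']],[0,c['fy'],c['cy']],[0,0,1]])
    return cv2.projectPoints(np.float64(X).reshape(-1,3),cv2.Rodrigues(c['R'])[0],c['t'],K,np.array([c['k1'],0,0,0.]))[0].reshape(-1,2)
def topx(p): return (np.array(p)+.5)/5-.5+[290,150]
def scx(p): return (np.array(p)+.5)/5-.5+[190,205]
def W(q,L): 
    c,s=np.cos(q[2]),np.sin(q[2]);L=np.atleast_2d(L)
    return np.c_[q[0]+c*L[:,0]-s*L[:,1],q[1]+s*L[:,0]+c*L[:,1],L[:,2]]
def pan(x,y,h): # panel point, x local horizontal of foot, h above
    return [x-.257*h,y,62+(x+130)*np.tan(.26)+.966*h]
E
cat > fit.py <<'E'
from h import *
def burner(q):
    x,y,a,xr,yr,xb=q
    Lt=[[130,90,97],[130,-90,97],pan(xr,yr,3),pan(xb,yr-90,10.5)]
    Ls=[[130,-90,97],[130,90,97],[-130,-90,62],[-130,90,62],[0,-90,97],pan(xr,yr,3),pan(xb,yr-90,10.5)]
    a1=proj('top',W(q,Lt))-topx([[30,68],[331,24],[160,401],[311,379]])
    a2=proj('scene',W(q,Ls))-scx([[315,330],[630,415],[508,85],[787,152],[418,180],[684,170],[541,130]])
    return np.r_[a1,a2]
f=lambda q:burner(q).ravel()
r=least_squares(f,[500,0,0,-70,45,-70],x_scale=[10,10,.1,10,10,10],loss='soft_l1');print(np.round(r.x,3));print(np.round(burner(r.x),1).tolist())
q=r.x
print('green pivot',W(q,pan(q[3],q[4],5)),'button top',W(q,pan(q[5],q[4]-90,10.5)))
def cam(q):
    h=33
    a1=proj('top',W(q,[[65,h,40],[65,-h,40],[-65,-h,40],[-65,h,40],[15,0,42.5]]))-topx([[658,165],[762,188],[725,385],[617,363],[698,248]])
    a2=proj('scene',W(q,[[-65,-h,40],[-65,h,40],[65,h,40],[65,-h,40],[15,0,42.5]]))-scx([[205,57],[275,105],[115,205],[42,160],[139,138]])
    return np.r_[a1,a2]
r=least_squares(lambda q:cam(q).ravel(),[550,-250,-.2],x_scale=[10,10,.1],loss='soft_l1');print(np.round(r.x,3));print(np.round(cam(r.x),1).tolist())
print('blue pivot',W(r.x,[15,0,45]),'on end',W(r.x,[27,0,48]))
E
python3 fit.py
```

```text
[ 5.93975e+02 -2.18150e+01  1.49000e-01 -7.56890e+01  4.47340e+01
 -7.51940e+01]
[[-0.1, 0.6], [-0.7, 0.0], [-0.0, 0.0], [0.1, -0.4], [-0.1, 0.2], [-0.7, -0.1], [0.3, 0.5], [0.1, 0.1], [-0.4, -0.3], [0.1, 0.1], [0.2, -0.9]]
green pivot [[511.2204782   11.01338948  81.27791036]] button top [[523.65366576 -78.12841002  86.72245648]]
[ 5.93359e+02 -3.13720e+02 -2.28000e-01]
[[-0.0, -0.6], [0.1, -0.7], [-0.1, 0.6], [0.2, 0.4], [-0.3, 0.4], [0.2, 0.0], [-0.0, -0.7], [-0.8, 0.6], [0.1, -0.1], [0.3, 0.2]]
blue pivot [[ 607.970406   -317.11399722   45.        ]] on end [[ 619.65921351 -319.82909925   48.        ]]
```

carry_out(
  steps=[0, 0, 0, 0, 0, 1.11, -1, 0, 0, 0, 0, 0, 1.11, -1, 2.55, -2.81, 0, 0, 0, 0, -1, 2.55, -2.81, 0, 0, 0, 0, -1, 2.55, -2.81, 0, 0, 0, 0, -1, 2.55, -2.81, 0, 0, 0, 0, -1, 2.55, -2.81, 0, 0, 0, 0, -1, 2.55, -2.81, 0, 0, 0, 0, -1, 2.55, -2.81, 0, 0, 0, 0, -1, 2.55, -2.81, 0, 0, 0, 0, -1, 2.55, -2.81, 0, 0, 0, 0, -1, 2.55, -2.81, 0, 0, 0, 0, -1, 2.55, -2.81, 0, 0, 0, 0, -1, 2.55, -2.81, 0, 0, 0, 0, -1, 2.55, -2.81, 0, 0, 0, 0, -1, 2.55, -2.81, 0, 0, 0, 0, -1, 2.55, -2.81, 0, 0, 0, 0, -1, 2.55, -2.81, 0, 0, 0, 0, -1],
)

```text
time_s: 1.6
eef_pos: [513.7, 12.7, 192.4]
ee_rot: [-0.0, 0.997, 0.075, -0.0]
force: [0.9, -1.1, -0.6]
grip_width: -0.0
```

carry_out(
  steps=[0, 0, 0, 0, 1, 0, -1, 0, 0, 0, 0, 1, 0, -1, 0, 0, 0, 0, 0.98, 0, -1, 0, 0, 0, 0, 0, 0, -1],
)

```text
time_s: 1.93
eef_pos: [511.1, 11.3, 191.6]
ee_rot: [-0.01, 0.989, 0.074, 0.129]
force: [-1.2, -0.6, -0.3]
grip_width: 0.001
```

```bash
cat > d.py <<'E'
from h import *
from rig import readout
from scipy.spatial.transform import Rotation as Ro
import sys
def delta(T):
    s=readout.sense();w=s['ee_rot'];R=Ro.from_quat([*w[1:],w[0]])
    print('axes',np.round(R.as_matrix().T,3).tolist(),'pos',np.round(s['eef_pos'],1),'F',np.round(s['force'],1),'t',s['time_s'])
    print('delta cm',np.round(R.inv().apply(np.array(T)-s['eef_pos'])/10,2), 'joints',np.round(s['joints'],2))
if __name__=='__main__': delta([float(v) for v in sys.argv[1:4]])
E
python3 d.py 523.6 12.9 84.6; python3 - <<'E'
from rig import cams;import cv2
for n in("top","scene"):
    i=cams.capture(n)[:,:,::-1];i=i[120:280,240:460] if n=="top" else i[165:325,170:390]
    cv2.imwrite(f"pics/{n}1.png",cv2.resize(i,None,fx=3.5,fy=3.5,interpolation=2))
E
```

```text
axes [[0.956, 0.143, 0.258], [0.149, -0.989, -0.001], [0.255, 0.039, -0.966]] pos [511.1  11.3 191.6] F [-1.2 -0.6 -0.3] t 1.9333
delta cm [-1.54  0.04 10.67] joints [-0.27  0.13  1.76  0.12  1.02  1.1 ]
```

View pics/scene1.png

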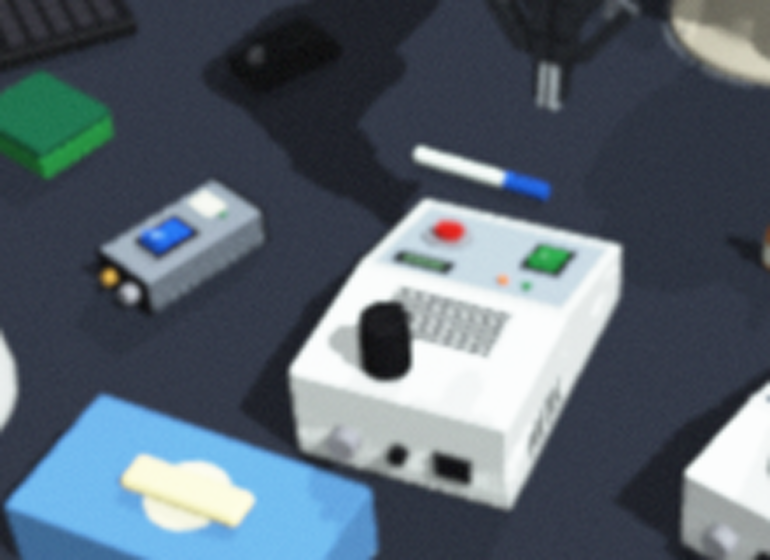

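The scene view shows the closed fingertips at about (548,100) in the crop, above and in front of the supply. The green rocker is at (548,258). Orientation matches the panel normal, so I'll descend.

carry_out(
  steps=[-0.5, 0, 3, 0, 0, 0, -1, -0.5, 0, 3, 0, 0, 0, -1, -0.54, 0, 2.5, 0, 0, 0, -1, 0, 0, 0.5, 0, 0, 0, -1, 0, 0, 0, 0, 0, 0, -1],
)

```text
time_s: 2.45
eef_pos: [521.4, 12.1, 100.7]
ee_rot: [-0.01, 0.989, 0.074, 0.128]
force: [0.8, 0.4, -0.1]
grip_width: -0.0
```

```bash
python3 d.py 523.6 12.9 84.6; python3 - <<'E'
from rig import cams;import cv2
for n in("top","scene"):
    i=cams.capture(n)[:,:,::-1];i=i[170:270,280:400] if n=="top" else i[205:285,230:350]
    cv2.imwrite(f"pics/{n}2.png",cv2.resize(i,None,fx=5,fy=5,interpolation=2))
E
```

```text
axes [[0.957, 0.144, 0.254], [0.149, -0.989, -0.001], [0.251, 0.039, -0.967]] pos [521.4  12.1 100.7] F [ 0.8  0.4 -0.1] t 2.45
delta cm [-0.18 -0.05  1.61] joints [-0.26  0.26  1.86  0.14  0.79  1.07]
```

View pics/scene2.png

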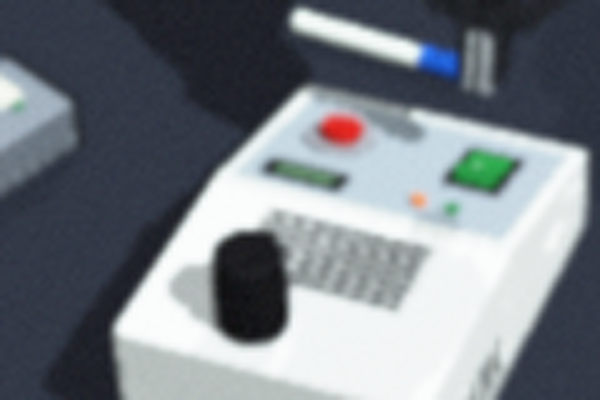

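View pics/top2.png

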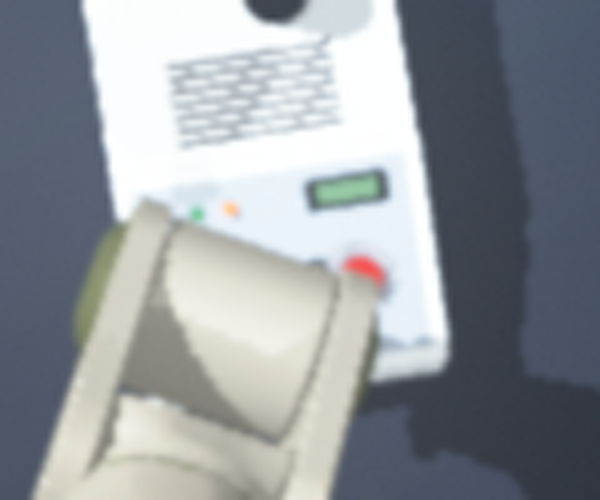

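```bash
python3 - <<'E'
from h import *
print((proj('scene',[[521.4,12.1,100.7],[523.6,12.9,84.6],[511.2,11,81.3]])-[230,205])*5)
E
```

```text
[[475.20445174 151.03825149]
 [475.00084507 174.61563358]
 [482.62659022 165.22282062]]
```

```bash
python3 - <<'E'
from h import *
print(proj('scene',[[511.1,11.3,191.6],[521.4,12.1,100.7],[176,-494,192]]))
from rig import readout
print(readout.sense())
i=cams.capture("scene")[:,:,::-1]; i=i[180:260,270:370]
cv2.imwrite("pics/s3.png",cv2.resize(i,None,fx=7,fy=7,interpolation=2))
i=cv2.imread("pics/scene0.png")[30:130,190:290]
cv2.imwrite("pics/s3b.png",cv2.resize(i,None,fx=6,fy=6,interpolation=2))
E
```

```text
[[326.08010461 208.34149087]
 [325.04089035 235.2076503 ]
 [246.87088513 113.68758967]]
{'time_s': 2.55, 'joints': array([-0.26159916,  0.25740511,  1.85609753,  0.14445029,  0.7927227 ,
        1.07056205]), 'dq': array([-0.00097916, -0.02231552,  0.00383912,  0.00219397, -0.00538168,
       -0.00381195]), 'tau': array([-2.04831694e-02, -3.38245618e+01, -2.20126247e+01,  2.36282414e-01,
       -6.21179100e-01,  5.69002965e-03]), 'eef_pos': array([522.4683503 ,  11.71873505, 103.0261816 ]), 'ee_rot': array([-0.00936889,  0.98872109,  0.07395166,  0.12989986]), 'force': array([ 0.34722878, -0.27620595,  0.94453471]), 'wrist_torque': array([-0.01406097,  0.13074904, -0.02224556]), 'grip_width': -0.0021483949324878388}
```

View pics/s3.png

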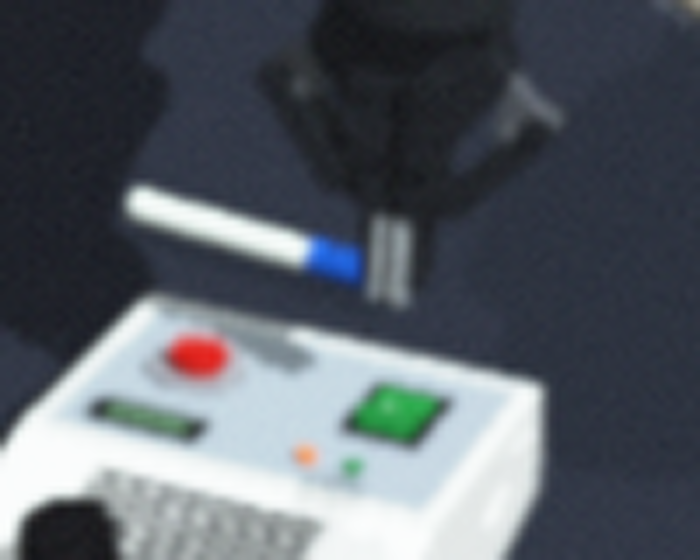

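View pics/s3b.png

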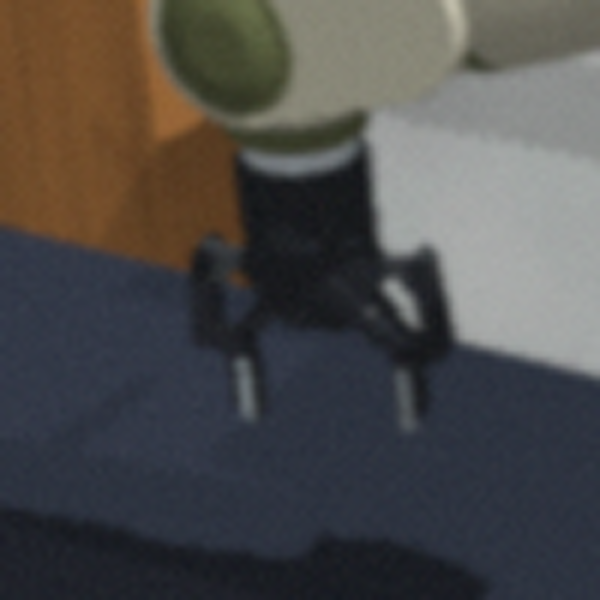

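```bash
python3 - <<'E'
from h import *
i=cv2.imread("pics/s3.png").astype(float)
g=np.clip((i/255)**.5*2-.5,0,1)*255
cv2.imwrite("pics/s3c.png",g.astype('uint8'))
E
```

```text
(no output)
```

View pics/s3c.png

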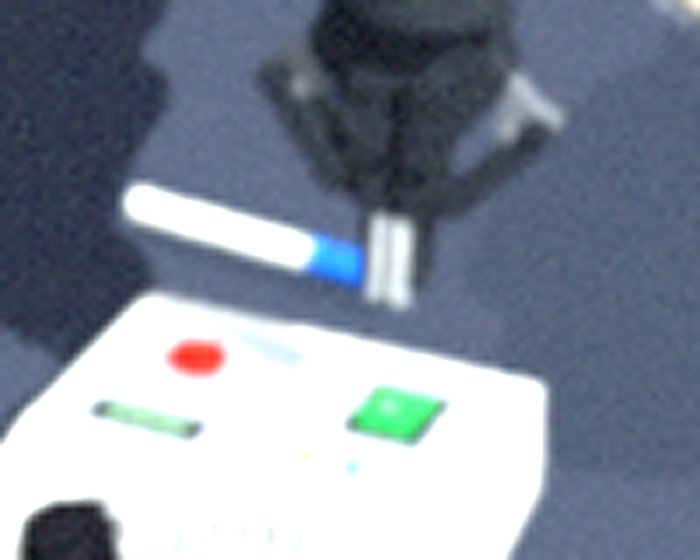

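```bash
python3 - <<'E'
from h import *
for n in('scene','top'):
    a=np.linspace(0,2*np.pi,60);i=cv2.imread(f"pics/{n}0.png")
    for r,c in((75,(0,0,255)),(95,(0,255,0))):
        p=proj(n,np.c_[r*np.cos(a),r*np.sin(a),0*a]); 
        for u in p: cv2.circle(i,tuple(int(v) for v in u),1,c,-1)
    print(n,proj(n,[0,0,0]))
    p=proj(n,[[0,0,0]])[0]; x,y=[int(v) for v in p]
    j=i[max(0,y-110):y+70,max(0,x-100):x+100]; cv2.imwrite(f"pics/base_{n}.png",cv2.resize(j,None,fx=3,fy=3))
    # bench corner check / ray residual
E
```

```text
scene [[392.4769109  171.09609519]]
top [[327.31500305 403.31531294]]
```

View pics/base_scene.png

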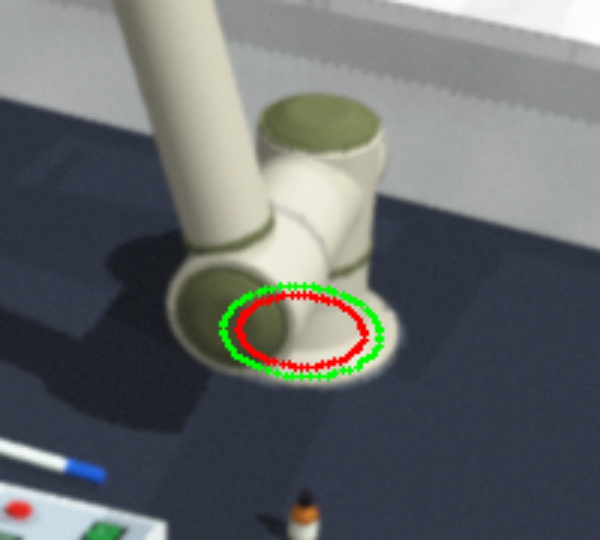

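View pics/base_top.png

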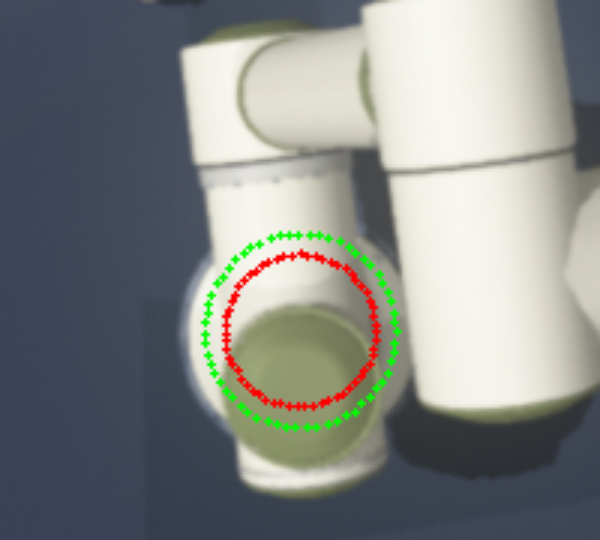

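```bash
python3 - <<'E'
from h import *
print('start tcp top',proj('top',[[176.5,-494.5,192],[176.5,-494.5,240],[176.5,-494.5,400]]))
T=np.array([521.8,12,101.5]);z=np.array([.254,.039,-.966])
P=[T-z*k for k in(0,20,45,73,120,200,300)]
print('now scene',proj('scene',P),'top',proj('top',P))
i=cams.capture("scene")[:,:,::-1]; i=i[100:260,230:430]
cv2.imwrite("pics/s4.png",cv2.resize(i,None,fx=4,fy=4,interpolation=2))
i=cams.capture("top")[:,:,::-1]; i=i[160:460,200:500]
cv2.imwrite("pics/t4.png",cv2.resize(i,None,fx=2,fy=2,interpolation=2))
E
```

```text
start tcp top [[510.98834519 343.98954314]
 [517.3475918  344.81899642]
 [542.07444135 348.01486157]]
now scene [[324.93806629 235.06908023]
 [325.45901061 228.85952527]
 [326.1190785  220.9920763 ]
 [326.87031613 212.03854856]
 [328.16053249 196.66273252]
 [330.44456017 169.44795683]
 [333.46562655 133.4600844 ]] top [[321.12266979 225.10524919]
 [321.32296335 225.64090145]
 [321.58095046 226.33085261]
 [321.88045333 227.1318418 ]
 [322.41005259 228.54822566]
 [323.39798022 231.19047159]
 [324.81449413 234.97918654]]
```

View pics/s4.png

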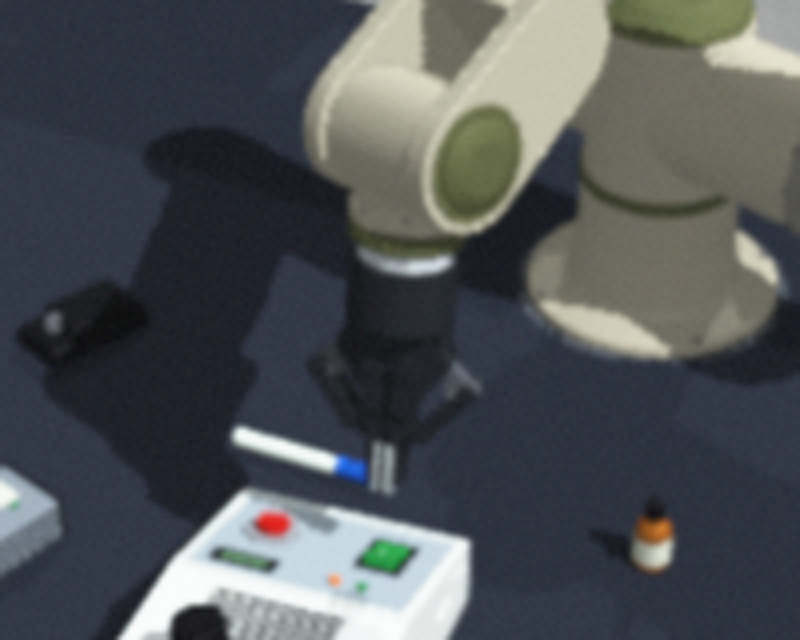

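View pics/t4.png

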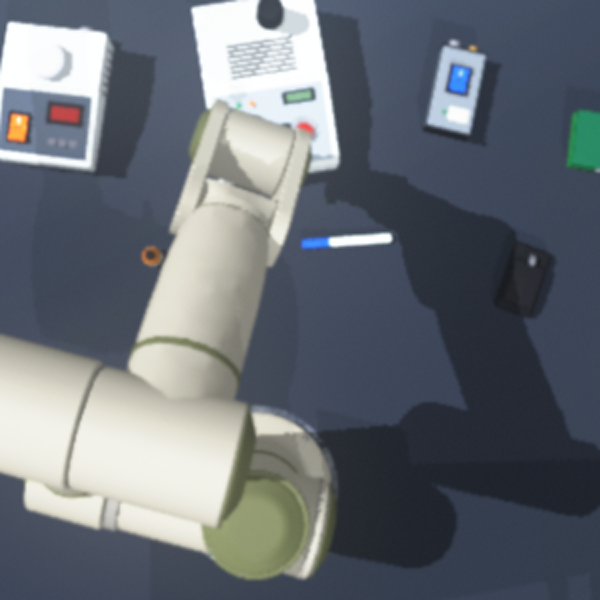

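The reported TCP and the visible fingertip at (326,223) don't agree. The calibration predicts row 235, so the visible tip is about 40 mm short along the tool axis, though it lines up laterally. I'll feel for contact in small steps and watch the force.

carry_out(
  steps=[-0.1, 0, 0.4, 0, 0, 0, -1, 0, 0, 0.4, 0, 0, 0, -1, 0, 0, 0.2, 0, 0, 0, -1, 0, 0, 0.1, 0, 0, 0, -1, 0, 0, 0, 0, 0, 0, -1],
)

```text
time_s: 3.12
eef_pos: [523.1, 12.3, 90.5]
ee_rot: [-0.01, 0.989, 0.074, 0.129]
force: [-0.3, -0.4, -0.4]
grip_width: 0.003
```

carry_out(
  steps=[0, 0, 0.15, 0, 0, 0, -1, 0, 0, 0.15, 0, 0, 0, -1, 0, 0, 0, 0, 0, 0, -1],
)

```text
time_s: 3.37
eef_pos: [523.9, 12.4, 87.6]
ee_rot: [-0.01, 0.989, 0.074, 0.129]
force: [-0.0, 0.1, 0.2]
grip_width: -0.0
```

```bash
python3 d.py 523.6 12.9 84.6; python3 - <<'E'
from rig import cams;import cv2
i=cams.capture("scene")[:,:,::-1]; i=i[180:260,270:370]
cv2.imwrite("pics/s5.png",cv2.resize(i,None,fx=7,fy=7,interpolation=2))
E
```

```text
axes [[0.956, 0.144, 0.257], [0.149, -0.989, -0.0], [0.254, 0.038, -0.966]] pos [523.9  12.4  87.6] F [-0.   0.1  0.2] t 3.3667
delta cm [-0.1  -0.05  0.29] joints [-0.26  0.28  1.87  0.15  0.76  1.07]
```

View pics/s5.png

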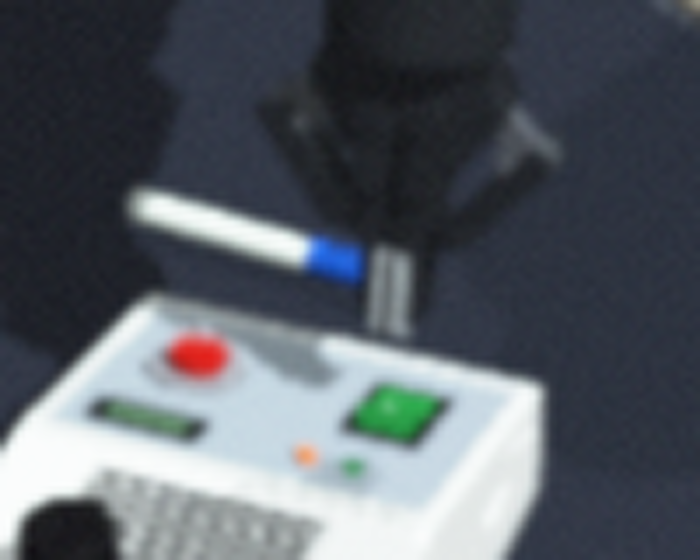

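```bash
cat >> h.py <<'E'
def ray(n,uv):
    c=cams.calibration(n);K=np.array([[c['fx'],0,c['cx']],[0,c['fy'],c['cy']],[0,0,1]])
    p=cv2.undistortPoints(np.float64(uv).reshape(1,1,2),K,np.array([c['k1'],0,0,0.])).ravel()
    return -c['R'].T@c['t'],c['R'].T@np.r_[p,1]
def hit(n,uv,P,N):
    o,d=ray(n,uv);N=np.array(N);return o+d*((np.array(P)-o)@N)/(d@N)
E
python3 - <<'E'
from h import *
q=[593.975,-21.815,.149]
A=W(q,[130,-90,97])[0];S=hit('top',topx([445,97]),[0,0,0],[0,0,1]);L=S-A
print('light',L/97, A,S)
G=np.array([511.2,11,81.3]);n=np.array([-.254,-.038,.966])
sh=hit('scene',[270+325/7,180+380/7],G-5*n,n);o,d=ray('scene',[270+395/7,180+333/7]);d/=np.linalg.norm(d)
l=L/np.linalg.norm(L)
M=np.c_[d,l];k=np.linalg.lstsq(M,sh-o,rcond=None)[0]
print('shadow pt',sh,'tip from ray',o+k[0]*d,'from light',sh-k[1]*l)
E
```

```text
light [-0.1797703  -0.81368571 -1.        ] [735.89503863 -91.51939466  97.        ] [ 718.45731945 -170.44690825    0.        ]
shadow pt [501.70220576 -28.52847415  72.07629218] tip from ray [510.40002222  10.87130729 120.72847731] from light [510.43128738  10.9815501  120.63315376]
```

Triangulating the tip from its image and its shadow gives about (510,11,121), against a reported (524,12,88). So the real tip is about 35 mm behind the reported TCP along the tool axis. I'll continue along the axis and keep watching.

carry_out(
  steps=[0, 0, 0.6, 0, 0, 0, -1, 0, 0, 0.6, 0, 0, 0, -1, 0, 0, 0.5, 0, 0, 0, -1, 0, 0, 0.3, 0, 0, 0, -1, 0, 0, 0, 0, 0, 0, -1],
)

```text
time_s: 3.83
eef_pos: [528.7, 13.3, 67.6]
ee_rot: [-0.01, 0.989, 0.074, 0.129]
force: [-0.5, 0.7, 0.1]
grip_width: -0.001
```

```bash
python3 d.py 523.6 12.9 84.6; python3 - <<'E'
from rig import cams;import cv2
i=cams.capture("scene")[:,:,::-1]; i=i[180:260,270:370]
cv2.imwrite("pics/s6.png",cv2.resize(i,None,fx=7,fy=7,interpolation=2))
E
```

```text
axes [[0.956, 0.143, 0.256], [0.149, -0.989, -0.001], [0.253, 0.039, -0.967]] pos [528.7  13.3  67.6] F [-0.5  0.7  0.1] t 3.8333
delta cm [-0.06 -0.04 -1.78] joints [-0.25  0.33  1.87  0.16  0.71  1.06]
```

View pics/s6.png

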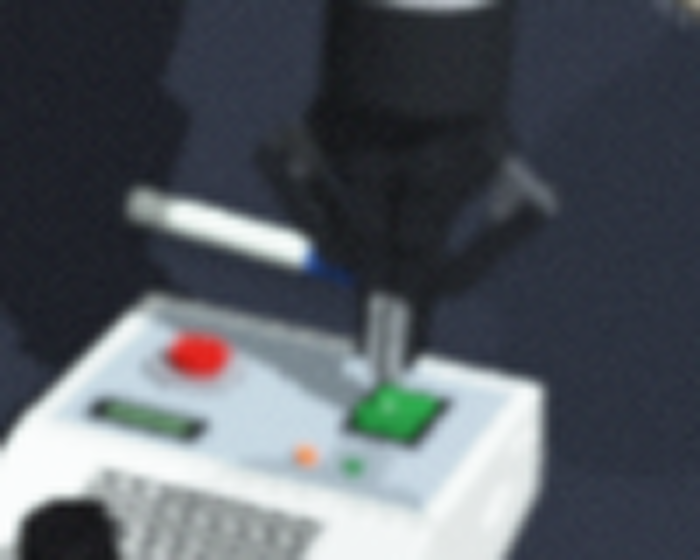

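```bash
cat > tri.py <<'E'
from h import *
import sys
def tri(tip,sh,P,n,L=(-.1798,-.8137,-1)):
    s=hit('scene',sh,P,n);o,d=ray('scene',tip);d/=np.linalg.norm(d);l=np.array(L)/np.linalg.norm(L)
    k=np.linalg.lstsq(np.c_[d,l],s-o,rcond=None)[0];return o+k[0]*d,s-k[1]*l
if __name__=='__main__':
    G=np.array([511.2,11,81.3]);n=np.array([-.254,-.038,.966])
    for a in ([390,383],[390,388]):
      for b in ([345,405],[352,408]):
        p=tri([270+a[0]/7,180+a[1]/7],[270+b[0]/7,180+b[1]/7],G-5*n,n);print(a,b,np.round(p,1).tolist())
    print((proj('scene',[G,G+13*np.array([.956,.144,.257]),G+13*np.array([.956,.144,.257])+5*n])-[270,180])*7)
E
python3 tri.py
```

```text
[390, 383] [345, 405] [[521.5, 14.4, 103.6], [520.9, 12.6, 105.1]]
[390, 383] [352, 408] [[520.9, 14.1, 103.1], [521.0, 14.2, 102.9]]
[390, 388] [345, 405] [[521.6, 14.4, 101.0], [520.6, 11.4, 103.6]]
[390, 388] [352, 408] [[521.1, 14.1, 100.4], [520.7, 13.0, 101.4]]
[[395.67722631 406.31194887]
 [384.90716743 419.40654232]
 [385.82015142 408.71017392]]
```

carry_out(
  steps=[0, 0, 0.4, 0, 0, 0, -1, 0, 0, 0.4, 0, 0, 0, -1, 0, 0, 0.2, 0, 0, 0, -1, 0, 0, 0, 0, 0, 0, -1],
)

```text
time_s: 4.22
eef_pos: [531.3, 13.6, 58.3]
ee_rot: [-0.01, 0.989, 0.074, 0.129]
force: [-0.4, 0.3, 0.2]
grip_width: -0.002
```

carry_out(
  steps=[0, 0, 0.15, 0, 0, 0, -1, 0, 0, 0.15, 0, 0, 0, -1, 0, 0, 0, 0, 0, 0, -1],
)

```text
time_s: 4.47
eef_pos: [532.3, 13.6, 55.8]
ee_rot: [-0.01, 0.989, 0.074, 0.129]
force: [0.1, 0.6, 0.2]
grip_width: 0.001
```

carry_out(
  steps=[0, 0, 0.1, 0, 0, 0, -1, 0, 0, 0.1, 0, 0, 0, -1, 0, 0, 0, 0, 0, 0, -1],
)

```text
time_s: 4.72
eef_pos: [532.8, 13.7, 53.9]
ee_rot: [-0.01, 0.989, 0.074, 0.129]
force: [0.3, 0.4, 0.5]
grip_width: 0.001
```

carry_out(
  steps=[0, 0, 0.1, 0, 0, 0, -1, 0, 0, 0.1, 0, 0, 0, -1, 0, 0, 0, 0, 0, 0, -1],
)

```text
time_s: 4.97
eef_pos: [533.7, 13.8, 52.3]
ee_rot: [-0.01, 0.989, 0.074, 0.13]
force: [-0.6, 0.4, 2.7]
grip_width: 0.002
```

carry_out(
  steps=[0, 0, 0.1, 0, 0, 0, -1, 0, 0, 0.1, 0, 0, 0, -1, 0, 0, 0, 0, 0, 0, -1],
)

```text
time_s: 5.22
eef_pos: [534.2, 13.7, 50.3]
ee_rot: [-0.01, 0.989, 0.074, 0.13]
force: [1.3, -0.2, 2.6]
grip_width: -0.001
```

```bash
python3 d.py 523.6 12.9 84.6; python3 - <<'E'
from rig import cams;import cv2
i=cams.capture("scene")[:,:,::-1]; i=i[180:260,270:370]
cv2.imwrite("pics/s7.png",cv2.resize(i,None,fx=7,fy=7,interpolation=2))
E
```

```text
axes [[0.955, 0.143, 0.258], [0.148, -0.989, 0.0], [0.255, 0.038, -0.966]] pos [534.2  13.7  50.3] F [ 1.3 -0.2  2.6] t 5.2167
delta cm [-0.14 -0.07 -3.59] joints [-0.25  0.36  1.87  0.16  0.67  1.06]
```

View pics/s7.png

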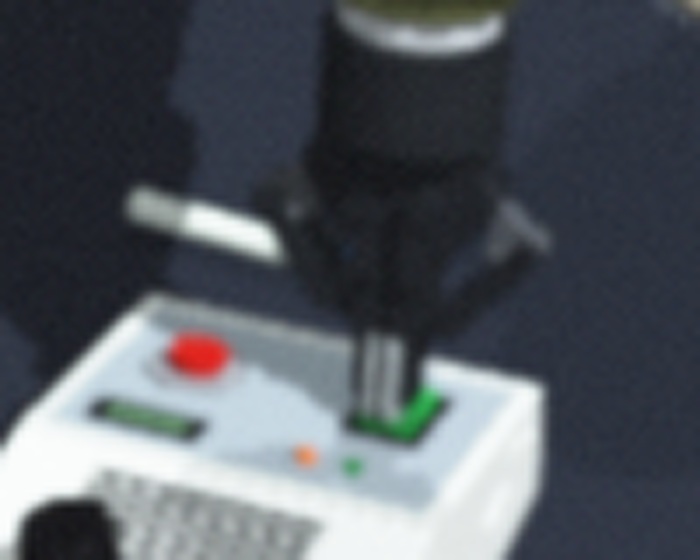

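Force is about 3 N and the tip is on the white-bar half, at (385,420) in the crop. I'll press until it hits the stop.

carry_out(
  steps=[0, 0, 0.1, 0, 0, 0, -1, 0, 0, 0.1, 0, 0, 0, -1, 0, 0, 0, 0, 0, 0, -1],
)

```text
time_s: 5.52
eef_pos: [534.3, 13.9, 48.1]
ee_rot: [-0.01, 0.989, 0.074, 0.129]
force: [0.5, 0.6, 1.8]
grip_width: -0.004
```

carry_out(
  steps=[0, 0, 0.1, 0, 0, 0, -1, 0, 0, 0.05, 0, 0, 0, -1, 0, 0, 0, 0, 0, 0, -1],
)

```text
time_s: 5.77
eef_pos: [534.7, 14.0, 46.7]
ee_rot: [-0.01, 0.989, 0.074, 0.129]
force: [1.2, -1.2, 2.4]
grip_width: 0.001
```

carry_out(
  steps=[0, 0, 0.1, 0, 0, 0, -1, 0, 0, 0, 0, 0, 0, -1],
)

```text
time_s: 5.93
eef_pos: [534.8, 14.0, 46.6]
ee_rot: [-0.01, 0.989, 0.074, 0.129]
force: [-6.2, -1.8, 13.9]
grip_width: -0.005
```

carry_out(
  steps=[0, 0, 0.1, 0, 0, 0, -1, 0, 0, 0, 0, 0, 0, -1],
)

```text
time_s: 6.1
eef_pos: [534.9, 14.0, 46.4]
ee_rot: [-0.01, 0.989, 0.074, 0.129]
force: [-14.3, -2.0, 26.6]
grip_width: 0.002
```

The stop is reached (27 N), with the green rocker at full travel. I'll back off and check it, then work out the offset to the button.

carry_out(
  steps=[0, 0, -0.7, 0, 0, 0, -1, 0, 0, -1.5, 0, 0, 0, -1, 0, 0, -1.5, 0, 0, 0, -1, -0.4, 3, 0, 0, 0, 0, -1, -0.5, 3, 0, 0, 0, 0, -1, -0.5, 3, 0, 0, 0, 0, -1, 0, 0, 0, 0, 0, 0, -1],
)

```text
time_s: 6.68
eef_pos: [525.5, -82.2, 76.5]
ee_rot: [-0.009, 0.989, 0.072, 0.129]
force: [-0.0, 0.8, -0.4]
grip_width: 0.001
```

```bash
python3 d.py 523.65 -78.1 86.7; python3 - <<'E'
from rig import cams;import cv2
i=cams.capture("scene")[:,:,::-1]; i=i[180:260,270:370]
cv2.imwrite("pics/s8.png",cv2.resize(i,None,fx=7,fy=7,interpolation=2))
E
```

```text
axes [[0.956, 0.14, 0.256], [0.145, -0.989, 0.0], [0.254, 0.037, -0.967]] pos [525.5 -82.2  76.5] F [-0.   0.8 -0.4] t 6.6833
delta cm [ 0.15 -0.44 -1.02] joints [-0.46  0.32  1.85  0.21  0.77  0.83]
```

View pics/s8.png

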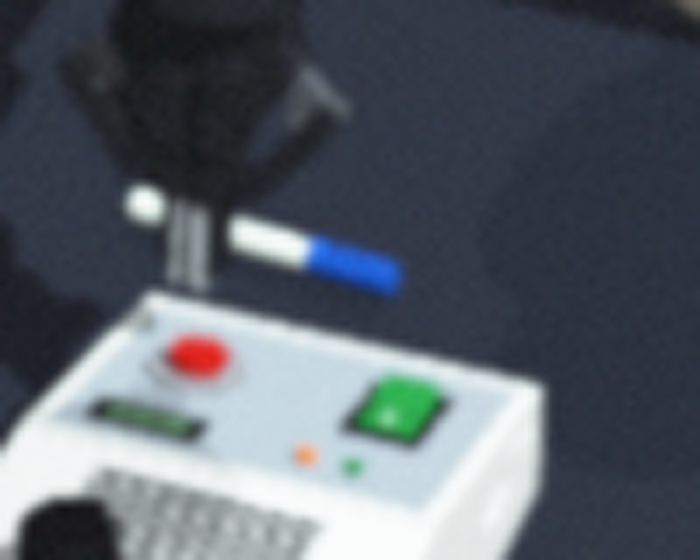

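The green rocker's front half at (410,390) now stands up and the bar half lies flat, so it is on. The tip is above and in front of the red button at (198,357).

carry_out(
  steps=[0, 0, 0, 0, 0, 0, -1, 0, 0, 0, 0, 0, 0, -1],
)

```text
time_s: 6.9
eef_pos: [525.4, -77.4, 76.7]
ee_rot: [-0.01, 0.989, 0.074, 0.129]
force: [-0.2, -0.9, 0.6]
grip_width: 0.004
```

```bash
python3 d.py 523.65 -78.1 86.7
```

```text
axes [[0.956, 0.144, 0.256], [0.149, -0.989, -0.001], [0.253, 0.039, -0.967]] pos [525.4 -77.4  76.7] F [-0.2 -0.9  0.6] t 6.9
delta cm [ 0.08  0.04 -1.02] joints [-0.45  0.32  1.85  0.21  0.77  0.83]
```

carry_out(
  steps=[0.1, 0, 0.8, 0, 0, 0, -1, 0, 0, 0.8, 0, 0, 0, -1, 0, 0, 0.7, 0, 0, 0, -1, 0, 0, 0.3, 0, 0, 0, -1, 0, 0, 0, 0, 0, 0, -1],
)

```text
time_s: 7.32
eef_pos: [533.0, -76.7, 50.9]
ee_rot: [-0.01, 0.989, 0.074, 0.128]
force: [-0.1, -0.5, -0.5]
grip_width: -0.001
```

carry_out(
  steps=[0, 0, 0.1, 0, 0, 0, -1, 0, 0, 0.1, 0, 0, 0, -1, 0, 0, 0, 0, 0, 0, -1],
)

```text
time_s: 7.57
eef_pos: [534.0, -77.2, 50.3]
ee_rot: [-0.01, 0.989, 0.074, 0.129]
force: [-0.4, 0.6, -0.2]
grip_width: 0.0
```

carry_out(
  steps=[0, 0, 0.1, 0, 0, 0, -1, 0, 0, 0.1, 0, 0, 0, -1, 0, 0, 0, 0, 0, 0, -1],
)

```text
time_s: 7.82
eef_pos: [534.5, -77.2, 48.4]
ee_rot: [-0.01, 0.989, 0.074, 0.129]
force: [0.3, 0.1, 1.0]
grip_width: -0.001
```

carry_out(
  steps=[0, 0, 0.1, 0, 0, 0, -1, 0, 0, 0.1, 0, 0, 0, -1, 0, 0, 0, 0, 0, 0, -1],
)

```text
time_s: 8.07
eef_pos: [535.1, -77.1, 46.4]
ee_rot: [-0.01, 0.989, 0.074, 0.129]
force: [-0.5, -0.3, 1.5]
grip_width: 0.002
```

carry_out(
  steps=[0, 0, 0.1, 0, 0, 0, -1, 0, 0, 0.1, 0, 0, 0, -1, 0, 0, 0, 0, 0, 0, -1],
)

```text
time_s: 8.32
eef_pos: [535.6, -77.0, 44.4]
ee_rot: [-0.01, 0.989, 0.074, 0.129]
force: [-0.7, -1.0, 1.9]
grip_width: 0.0
```

carry_out(
  steps=[0, 0, 0.1, 0, 0, 0, -1, 0, 0, 0.05, 0, 0, 0, -1, 0, 0, 0, 0, 0, 0, -1],
)

```text
time_s: 8.57
eef_pos: [535.8, -77.0, 43.8]
ee_rot: [-0.009, 0.989, 0.074, 0.129]
force: [-6.9, 0.2, 14.3]
grip_width: 0.003
```

The button is at its stop (14 N). I'll hold it for about 1.7 s.

carry_out(
  steps=[0, 0, 0, 0, 0, 0, -1, 0, 0, 0, 0, 0, 0, -1, 0, 0, 0, 0, 0, 0, -1, 0, 0, 0, 0, 0, 0, -1, 0, 0, 0, 0, 0, 0, -1, 0, 0, 0, 0, 0, 0, -1, 0, 0, 0, 0, 0, 0, -1, 0, 0, 0, 0, 0, 0, -1, 0, 0, 0, 0, 0, 0, -1, 0, 0, 0, 0, 0, 0, -1, 0, 0, 0, 0, 0, 0, -1, 0, 0, 0, 0, 0, 0, -1, 0, 0, 0, 0, 0, 0, -1, 0, 0, 0, 0, 0, 0, -1, 0, 0, 0, 0, 0, 0, -1, 0, 0, 0, 0, 0, 0, -1, 0, 0, 0, 0, 0, 0, -1, 0, 0, 0, 0, 0, 0, -1],
)

```text
time_s: 10.07
eef_pos: [535.8, -77.0, 43.8]
ee_rot: [-0.009, 0.989, 0.074, 0.13]
force: [-6.7, -0.6, 12.6]
grip_width: 0.002
```

```bash
python3 - <<'E'
from rig import cams;import cv2
i=cams.capture("scene")[:,:,::-1]; i=i[180:260,270:370]
cv2.imwrite("pics/s9.png",cv2.resize(i,None,fx=7,fy=7,interpolation=2))
E
```

```text
(no output)
```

View pics/s9.png

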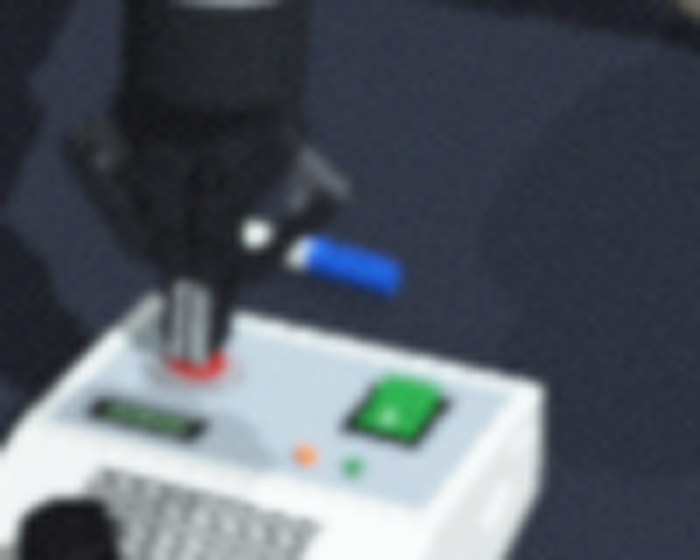

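The button sits pressed under the tip, which is centred at (195,362). I'll release it and head for the camera box.

carry_out(
  steps=[0, 0, -0.6, 0, 0, 0, -1, 0, 0, -1.5, 0, 0, 0, -1, 0, 0, -2, 0, 0, 0, -1, 0, 0, -2, 0, 0, 0, -1, 0, 0, 0, 0, -1, 0, -1, 0, 0, 0, 0, -1, 0, -1, 0, 0, 0, 0, -0.98, 0, -1, 0, 0, 0, 0, 0, 1.08, -1, 0, 0, 0, 0, 0, 1.08, -1, 0, 0, 0, 0, 0, 1.08, -1, 0, 0, 0, 0, 0, 1.08, -1, 2.1, 3, 0, 0, 0, 0, -1, 2.1, 3, 0, 0, 0, 0, -1, 2.1, 3, 0, 0, 0, 0, -1, 2.1, 3, 0, 0, 0, 0, -1, 2.1, 3, 0, 0, 0, 0, -1, 2.1, 3, 0, 0, 0, 0, -1, 2.1, 3, 0, 0, 0, 0, -1, 0, 0, 0, 0, 0, 0, -1, 0, 0, 0, 0, 0, 0, -1],
)

```text
time_s: 11.78
eef_pos: [615.6, -318.1, 100.3]
ee_rot: [-0.001, 0.993, -0.115, -0.001]
force: [-0.4, 0.2, 0.1]
grip_width: 0.001
```

```bash
python3 d.py 620.6 -320 45; python3 - <<'E'
from rig import cams;import cv2
i=cams.capture("scene")[:,:,::-1]; i=i[170:290,180:340]
cv2.imwrite("pics/s10.png",cv2.resize(i,None,fx=5,fy=5,interpolation=2))
i=cams.capture("top")[:,:,::-1]; i=i[150:270,290:450]
cv2.imwrite("pics/t10.png",cv2.resize(i,None,fx=5,fy=5,interpolation=2))
E
```

```text
axes [[0.974, -0.228, -0.002], [-0.228, -0.974, -0.001], [-0.002, 0.001, -1.0]] pos [ 615.6 -318.1  100.3] F [-0.4  0.2  0.1] t 11.7833
delta cm [0.54 0.07 5.53] joints [-0.65  0.76  1.02  0.    1.36  1.15]
```

View pics/s10.png

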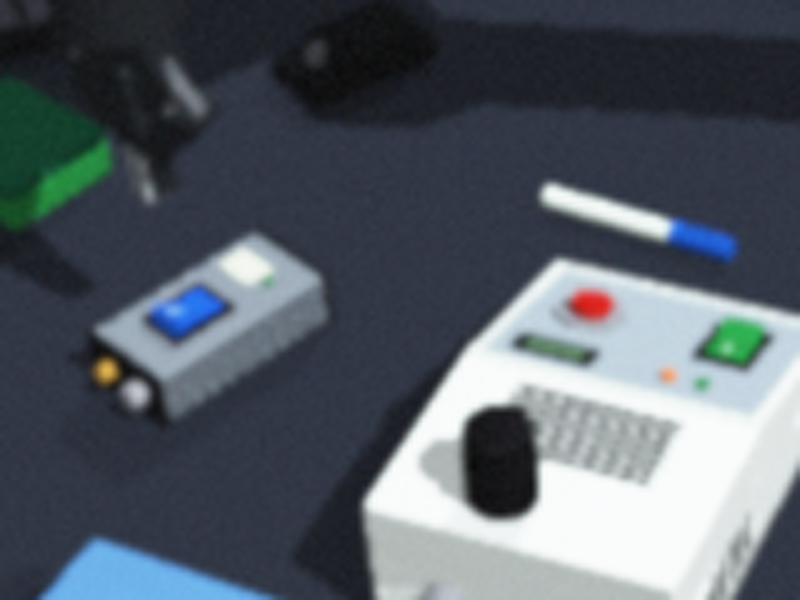

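View pics/t10.png

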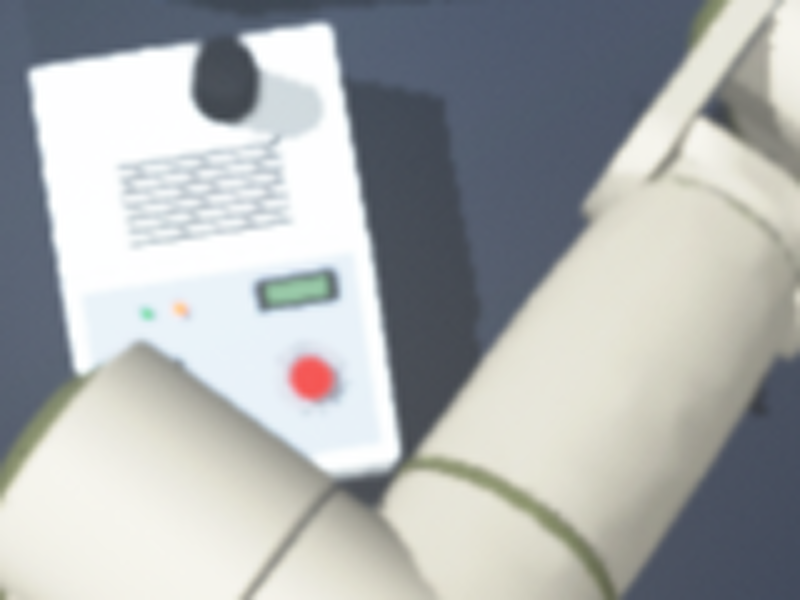

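Red button is back up at (590,305) and the green rocker is still on. The tip is at (148,200) in the crop; I'll check it against the 39 mm offset.

```bash
python3 - <<'E'
from h import *
print((proj('scene',[[615.6,-318.1,139],[615.6,-318.1,135],[620.6,-320,50]])-[180,170])*5)
E
```

```text
[[154.73441467 195.38831572]
 [155.79325544 200.704979  ]
 [169.93827256 313.44015963]]
```

carry_out(
  steps=[0.5, 0, 2.5, 0, 0, 0, -1, 0, 0, 2.5, 0, 0, 0, -1, 0, 0, 1.8, 0, 0, 0, -1, 0, 0, 0.7, 0, 0, 0, -1, 0, 0, 0, 0, 0, 0, -1, 0, 0, 0, 0, 0, 0, -1],
)

```text
time_s: 12.38
eef_pos: [621.3, -317.7, 28.2]
ee_rot: [0.0, 0.994, -0.113, 0.001]
force: [-0.8, -0.9, 1.4]
grip_width: 0.001
```

```bash
python3 d.py 620.6 -320 45; python3 - <<'E'
from rig import cams;import cv2
i=cams.capture("scene")[:,:,::-1]; i=i[190:270,170:270]
cv2.imwrite("pics/s11.png",cv2.resize(i,None,fx=7,fy=7,interpolation=2))
E
```

```text
axes [[0.974, -0.225, 0.001], [-0.225, -0.974, 0.0], [0.001, -0.001, -1.0]] pos [ 621.3 -317.7   28.2] F [-0.8 -0.9  1.4] t 12.3833
delta cm [-0.02  0.24 -1.68] joints [-0.64  0.84  1.08  0.    1.22  1.16]
```

View pics/s11.png

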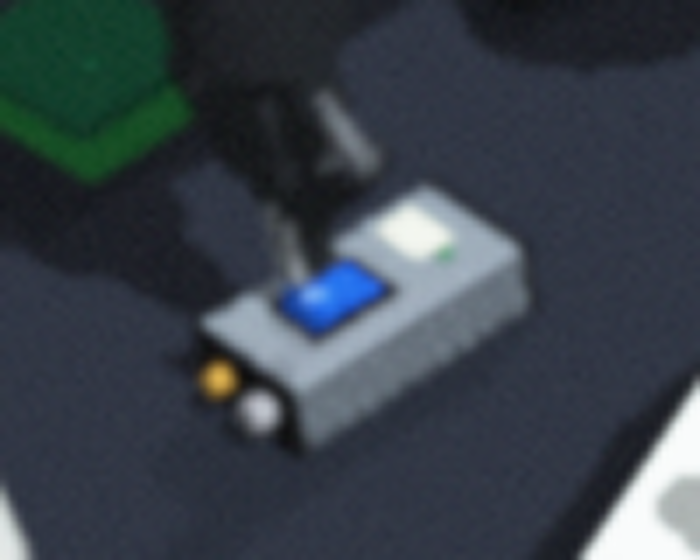

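```bash
python3 - <<'E'
from h import *
q=[593.36,-313.72,-.228]
print((proj('scene',[[621,-319,66],*W(q,[[15,0,45],[28,0,45],[28,0,50],[33,12,48],[33,-12,48]])])-[170,190])*7)
E
python3 d.py 620.6 -320 45
```

```text
[[303.53704363 272.15165523]
 [332.82721411 292.68801188]
 [309.52364314 307.47726089]
 [307.77357408 298.82867065]
 [317.05824831 320.08168773]
 [281.96610313 296.03393133]]
axes [[0.974, -0.225, 0.002], [-0.225, -0.974, 0.001], [0.002, -0.001, -1.0]] pos [ 621.6 -318.1   28.8] F [ 0.5 -0.4  0.3] t 12.4333
delta cm [-0.05  0.21 -1.62] joints [-0.64  0.84  1.08  0.    1.22  1.16]
```

The tip at (298,280) matches the prediction above the on half. I'll press in small steps.

carry_out(
  steps=[0, 0.05, 0.5, 0, 0, 0, -1, 0, 0.05, 0.5, 0, 0, 0, -1, 0, 0, 0.3, 0, 0, 0, -1, 0, 0, 0, 0, 0, 0, -1],
)

```text
time_s: 12.77
eef_pos: [620.6, -319.1, 13.4]
ee_rot: [-0.0, 0.994, -0.114, -0.0]
force: [0.8, 0.4, -0.3]
grip_width: 0.002
```

carry_out(
  steps=[0, 0, 0.1, 0, 0, 0, -1, 0, 0, 0.1, 0, 0, 0, -1, 0, 0, 0, 0, 0, 0, -1],
)

```text
time_s: 13.02
eef_pos: [621.0, -319.2, 12.3]
ee_rot: [0.0, 0.994, -0.114, 0.0]
force: [0.6, -1.1, 1.7]
grip_width: 0.004
```

carry_out(
  steps=[0, 0, 0.1, 0, 0, 0, -1, 0, 0, 0.1, 0, 0, 0, -1, 0, 0, 0, 0, 0, 0, -1],
)

```text
time_s: 13.27
eef_pos: [621.0, -319.2, 10.1]
ee_rot: [0.0, 0.994, -0.114, 0.0]
force: [2.5, -1.0, 2.6]
grip_width: 0.001
```

carry_out(
  steps=[0, 0, 0.1, 0, 0, 0, -1, 0, 0, 0.1, 0, 0, 0, -1, 0, 0, 0, 0, 0, 0, -1],
)

```text
time_s: 13.52
eef_pos: [620.6, -319.1, 7.7]
ee_rot: [-0.0, 0.994, -0.114, -0.0]
force: [2.2, -0.4, 2.5]
grip_width: 0.0
```

carry_out(
  steps=[0, 0, 0.1, 0, 0, 0, -1, 0, 0, 0.05, 0, 0, 0, -1, 0, 0, 0, 0, 0, 0, -1],
)

```text
time_s: 13.77
eef_pos: [620.6, -319.1, 6.4]
ee_rot: [-0.0, 0.994, -0.114, -0.0]
force: [1.1, -0.7, 2.5]
grip_width: 0.001
```

```bash
python3 - <<'E'
from rig import cams;import cv2
i=cams.capture("scene")[:,:,::-1]; i=i[190:270,170:270]
cv2.imwrite("pics/s12.png",cv2.resize(i,None,fx=7,fy=7,interpolation=2))
E
```

```text
(no output)
```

View pics/s12.png

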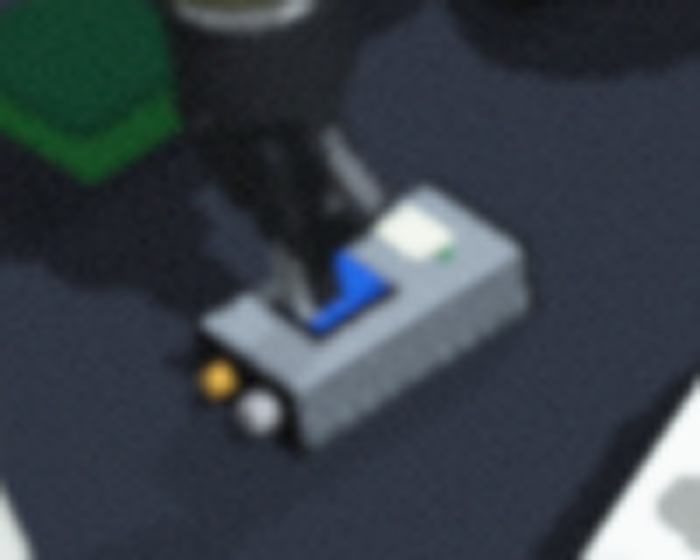

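The tip is on the blue rocker's on half at (300,315), and the other half is rising at (355,270). I'll finish the travel.

carry_out(
  steps=[0, 0, 0.1, 0, 0, 0, -1, 0, 0, 0, 0, 0, 0, -1],
)

```text
time_s: 13.98
eef_pos: [620.7, -319.1, 6.3]
ee_rot: [0.0, 0.994, -0.114, 0.0]
force: [-2.0, 1.3, 8.7]
grip_width: -0.002
```

carry_out(
  steps=[0, 0, 0.07, 0, 0, 0, -1, 0, 0, 0, 0, 0, 0, -1],
)

```text
time_s: 14.15
eef_pos: [620.7, -319.2, 6.3]
ee_rot: [0.0, 0.994, -0.114, 0.0]
force: [-2.5, 2.7, 12.5]
grip_width: -0.002
```

At the stop (12 N). I'll retreat straight up, swing clear and look.

carry_out(
  steps=[0, 0, 0, 0, 0, 0, -1, 0, 0, -0.4, 0, 0, 0, -1, 0, 0, -1.5, 0, 0, 0, -1, 0, 0, -3, 0, 0, 0, -1, 0, 0, -3, 0, 0, 0, -1, 0, 0, -3, 0, 0, 0, -1, 0, 0, -3, 0, 0, 0, -1, -3, 0, 0, 0, 0, 0, -1, -3, 0, 0, 0, 0, 0, -1, -3, 0, 0, 0, 0, 0, -1, -3, 0, 0, 0, 0, 0, -1, -3, 0, 0, 0, 0, 0, -1, -3, 0, 0, 0, 0, 0, -1, -3, 0, 0, 0, 0, 0, -1, 0, 0, 0, 0, 0, 0, -1, 0, 0, 0, 0, 0, 0, -1, 0, 0, 0, 0, 0, 0, -1],
)

```text
time_s: 15.57
eef_pos: [416.4, -271.8, 143.7]
ee_rot: [-0.0, 0.994, -0.114, 0.0]
force: [0.7, -0.2, 0.2]
grip_width: 0.003
```

```bash
python3 - <<'E'
from rig import cams,readout;import cv2
i=cams.capture("scene")[:,:,::-1]; cv2.imwrite("pics/s13.png",cv2.resize(i[150:330,160:400],None,fx=3.3,fy=3.3,interpolation=2))
i=cams.capture("top")[:,:,::-1]; cv2.imwrite("pics/t13.png",i)
cv2.imwrite("pics/t13z.png",cv2.resize(i[150:260,290:450],(800,550),interpolation=2))
print(readout.sense()['eef_pos'],readout.sense()['time_s'])
E
```

```text
[ 416.7530272  -271.81990869  143.54296969] 15.6667
```

View pics/s13.png

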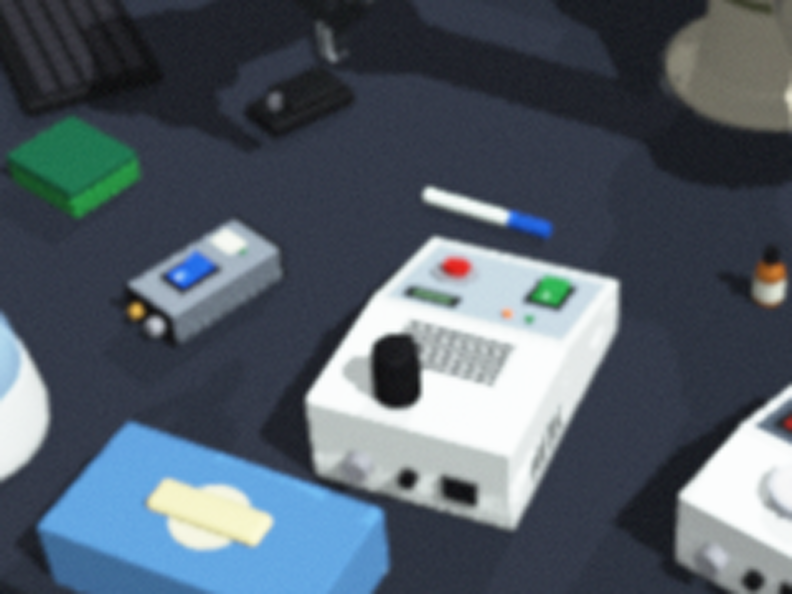

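View pics/t13.png

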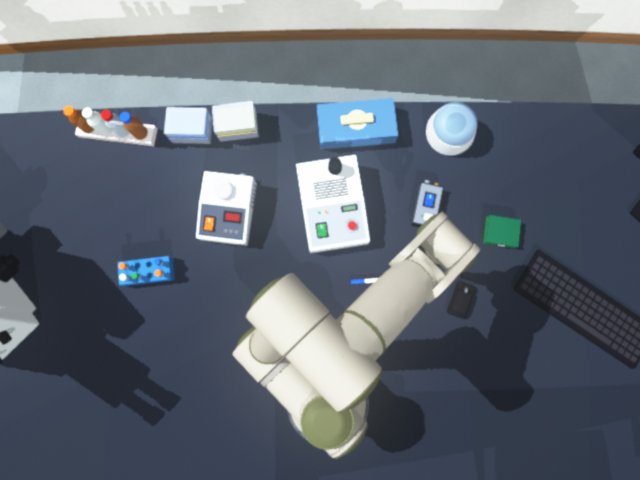

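View pics/t13z.png

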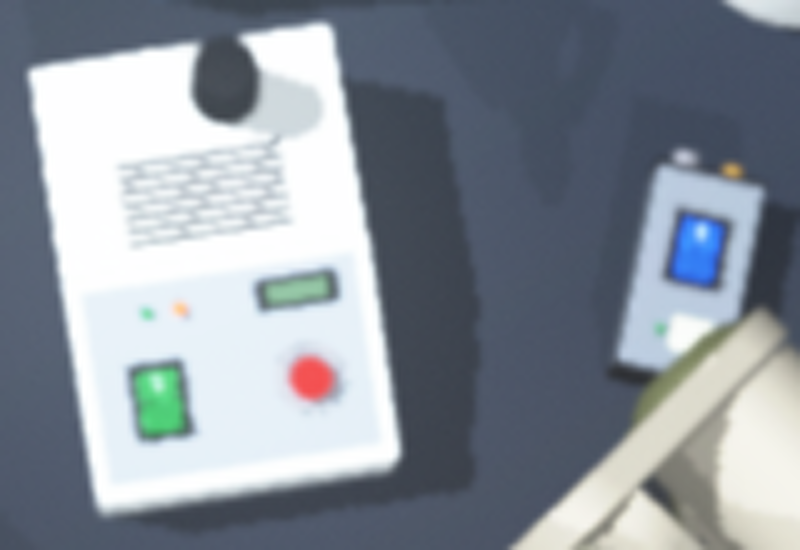

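The box corners at (658,165) and (762,188) match the first picture. Both rockers lie on, the red button is up, the bystanders are unmoved and the arm is clear, so I'm handing in.

```bash
python3 -c "
from rig import finish_job
print(finish_job())"
```

```text
the job is handed in; nothing more can be done
None
```

I pressed the green rocker to its stop, then held the red button fully down for about 1.6 s and let it go. Only after that did I press the blue rocker to its stop. The job was handed in at about 15.7 s, and no verdict is reported.

**Last checks:**
- **Rockers and button:** The pictures show the green rocker on and the red button back up. The blue rocker's change is slight in the picture; it also travelled about 6 mm and hit its stop at 12 N, so I take it as on.
- **Camera box and loose things:** The box corners are at the same pixels as in the first picture. The loose things I could see look unmoved.
- **Forces and arm:** The highest force I saw was about 30 N, when the green rocker hit its stop. The arm ended clear of everything.
- **Orange rocker:** I never went near it and it looks unchanged, but I did not measure its angle.

**One disagreement:** The real fingertips, with the gripper shut, were about 35–40 mm short of the reported TCP along the tool axis. The picture and the fingertip's shadow both showed this, and contact confirmed it. I therefore pressed by force and pictures instead of by the reported height.

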